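# Load the salve tin under the stamp

### The job

Load the round pale silver salve tin into the stamping jig: stand it lid up on the open front end of the jig's bed, then slide it along between the blue guide rails and under the bridge until it is up against the orange stop, and let go of it. Do not disturb the white tape reel or the red rubber bung.

Things in the scene. Friction and masses are not known exactly. Their poses are not given: they have to be found in the camera images.
- salve_tin: Loose round aluminium tin with its flat lid on (pale silver, may look white; no hole in the middle), standing on the table (about 30 g): 59 mm diameter, 28 mm high. Origin at the centre of its underside, z up.
- jig: Stamping jig fixed to the table. Origin on the table below its stamp; x = sliding-in direction, z up. Grey bed 8 mm thick, x -185 to +50 mm, 112 wide. Blue rails (tops at z = 22) 67 mm apart from x = -75 on, flaring to 80 at x = -109. Grey bridge over x -13 to +13: top z = 68, stamp below it down to z = 48. Orange stop face at x = +30: a tin against it has its centre at x = 0.
- jig_load (a point): Point on top of the bed's open front end (z = 8 mm), at x = -135 mm, y = 0 of the jig: a tin stood centred here clears the rails (12 mm off centre sideways still enters). On the bed its top is at z = 36 mm and passes under the stamp, but fingers holding its sides would meet the bridge: let go and push it in from behind with closed fingers. Axes as the jig's.
- ptfe_reel: Bystander: loose white plastic reel of thread tape with a hole in the middle, 51 mm diameter, 15 mm high. Origin at the centre of its underside.
- rubber_bung: Bystander: loose red-brown rubber bung, 31 mm diameter, 26 mm high. Origin at the centre of its underside.
Things that resemble listed ones, but are neither listed nor needed, are in the scene too. What is shaped like the salve_tin but brown, green or yellow is not meant.

How it is judged:
By the outcome, as a careful person would: the job done as asked, in the order asked, and still so for the second after the job is handed in, with the robot touching nothing.
It also fails if it takes over 54 s, if anything falls off the work surface, if the arm or the gripper's body presses on something with over 40 N, if the wrist force passes 120 N, or if a joint passes its speed limit or range.

### The arm

A 6-joint arm with a two-finger parallel gripper is mounted at the origin on a cart in front of the work surface, level with it; the furniture and walls round the work are solid. World frame = base frame: x ahead of the robot, y to its left, z up, the work surface at z = 0. Lengths are in m, angles in degrees, forces in N, time in s.
With the tool pointing down it reaches from about 0.35 to 0.875 m from the base axis. Payload 4.2 kg.
Tool frame: the origin (TCP) lies at the very end of the fingers, on their centre line; the grasp point (between the pads) lies 19 mm behind it; y points along the fingers, z is the direction in which the jaws open and shut, and the axes are right-handed (so a half turn about y gives the same grasp; the last joint's range is limited). The gripper opens to 87 mm and grips with 3 to 60 N. Pads are 19 mm wide; open, the fingers measure 117 mm over their backs; the gripper's body (75 mm by 190 mm) begins 51 mm behind the grasp point.
Start: joints at [-57.777, 22.042, 0.453, 0, -68.411, -14.817], TCP at [0.187, -0.596, 0.223] pointing down, gripper open.
Joint ranges: [-179.83, 179.83], [-69.29, 118.12], [-61.27, 80.66], [-181.25, 117.63], [-171.15, -9.14], [-177.46, 177.46]. Speed limits (degrees/s): [159.86, 159.86, 180, 180, 180, 180].

### API

Orientations are given as a 3x3 rotation matrix whose columns are the frame's x, y, z axes.
In Python, from station import r, eyes gives the robot as it stands.
- The arm moves only by the tool play_rows, never from a script. Its argument "deltas" is one flat list of numbers, 5 for each row, row after row: the closure in counts, from 0 (fully open) to 255 (shut), then the shift along the tool's x, y, z in mm, then the turn about the tool's y in rad. In form: [claw, tx, ty, tz, roll, claw, tx, ty, tz, roll, ...]. A call has exactly 10 rows; each row shifts and turns the commanded pose from where the row before left it, along the tool's axes as they then stand; what a row does not reach is not made up. A row lasts 1/10 s, in which the tool goes at most 50 mm and 8.59 degrees, less where a joint would pass 70% of its speed; a pose out of reach is approached as far as the arm can. A call is refused whole if a number of a shift passes 50 or a number of a turn 0.15, either way. A call with a gripper value outside its range is refused whole. The fingers move at their own pace and stop on an object; the grip force is fixed at half the most. Time passes only in rows, so rows that do not move let the fingers close, or fill a call up. It gives the time, the measured TCP pose, the force and the opening at its end, in the units of the state.
- r.sense(): the state, without advancing time (a new reading comes with each control period).
- eyes.capture(name): name is "scene" or "top" or "wrist"; returns a dict with "img" (400x640x3 uint8, blue, green, red), "vfov" (degrees; the focal length in pixels is half the picture's height over the tangent of half this angle, whatever the lens; pixels are square), "cx", "cy" (the principal point, pixels), "R" (3x3) and "t" (3): a world point X has camera coordinates R X + t; the wrist camera has in their place "tool_from_camera" (4x4, takes a point from camera to tool coordinates, whose origin is the TCP and whose axes are the tool frame's). Camera axes: x right, y down, z forward; pixel columns grow to the right and rows downward; lengths in m; the calibration is good to about 2 mm. A picture is of the moment at which its call begins: read the wrist's pose just before it. There is no depth.
- r.finish_job(): hands the job in, once; it reports no verdict.
The state is a dict: "time_s": time; "joints": joint angles; "joint_velocities": joint speeds; "effort": joint torques, N m; "tcp_pos": TCP position; "ee_rot": TCP orientation; "wrist_force": force on the tool from outside, world axes, zero at the start; "moment": the same for the moment, N m; "gripper_width": opening from 0.0 (shut) to 1.0 (fully open).
Only numpy, scipy, OpenCV 4.12 (cv2) and the standard library are available. Lean on these libraries where they do the work, as an engineer would, in place of code of your own. Each camera call takes 0.05 s, during which the arm holds its last target.

## Working session

There is one attempt and no reset: what is moved stays moved. The work goes in short steps, Python scripts to look and compute and a tool call to move; the robot and the scene stay as the last step left them, time stands still between calls to the robot, and variables do not carry over. Pictures are saved under pics/ and viewed, and the job is handed in when it is done.

Besides the shell and the picture viewer there is one more tool, called as name(argument=value, ...) on one line, values as JSON. play_rows: Moves the arm, as the interface text tells. Its arguments: {"type":"object","properties":{"deltas":{"type":"array","items":{"type":"number"}}},"required":["deltas"]}

```bash
mkdir -p pics; ls; python3 - <<'E'
from station import r, eyes
import cv2, json
s=r.sense(); print(s)
for n in("scene","top","wrist"):
    c=eyes.capture(n); cv2.imwrite(f"pics/{n}0.png",c["img"])
    print(n,{k:v for k,v in c.items() if k!="img"})
E
```

```text
pics
{'time_s': 0.0, 'joints': array([-5.77767873e+01,  2.20899208e+01,  3.80790530e-01, -2.82476047e-02,
       -6.84094639e+01, -1.48157724e+01]), 'joint_velocities': array([-0.00281899,  0.03662954,  0.05981635, -0.02341971, -0.04091816,
        0.04596429]), 'effort': array([-3.89433126e-04, -3.90661991e+01,  1.87404835e+01,  4.21977818e+00,
        1.10276396e-02, -2.14774468e-04]), 'tcp_pos': array([ 0.18681302, -0.59581339,  0.22147726]), 'ee_rot': array([[ 9.54255856e-01, -7.15850110e-04, -2.98990384e-01],
       [ 2.98991229e-01,  1.99545640e-03,  9.54253773e-01],
       [-8.64803924e-05, -9.99997753e-01,  2.11820886e-03]]), 'wrist_force': array([-0.69513374,  1.18901253,  0.07706029]), 'moment': array([-0.01180644,  0.0014834 ,  0.05601501]), 'gripper_width': 1.0041553169432145}
scene {'vfov': 53.16631337120964, 'cx': 324.2506883459653, 'cy': 199.11233194197985, 'R': array([[ 0.74437589, -0.66769545,  0.00934417],
       [-0.41996878, -0.47898711, -0.77084212],
       [ 0.51916351,  0.56987203, -0.6369577 ]]), 't': array([-0.34203007,  0.26269271,  0.60691361])}
top {'vfov': 56.734609499132304, 'cx': 318.50006995825703, 'cy': 199.91212085361116, 'R': array([[ 4.53504456e-03, -9.99155677e-01, -4.08333897e-02],
       [-9.94575586e-01, -2.63339721e-04, -1.04016033e-01],
       [ 1.03917457e-01,  4.10836098e-02, -9.93737037e-01]]), 't': array([0.04323032, 0.5066815 , 0.85354308])}
wrist {'vfov': 59.28327397289175, 'cx': 319.0600992964436, 'cy': 195.37924076423812, 'tool_from_camera': array([[ 4.74315783e-04,  9.68667860e-01,  2.48359322e-01,
        -6.68241281e-02],
       [-6.72920655e-04, -2.48358984e-01,  9.68667829e-01,
        -1.62213229e-01],
       [ 9.99999661e-01, -6.26580557e-04,  5.34036024e-04,
         1.42685680e-04],
       [ 0.00000000e+00,  0.00000000e+00,  0.00000000e+00,
         1.00000000e+00]])}
```

View pics/top0.png

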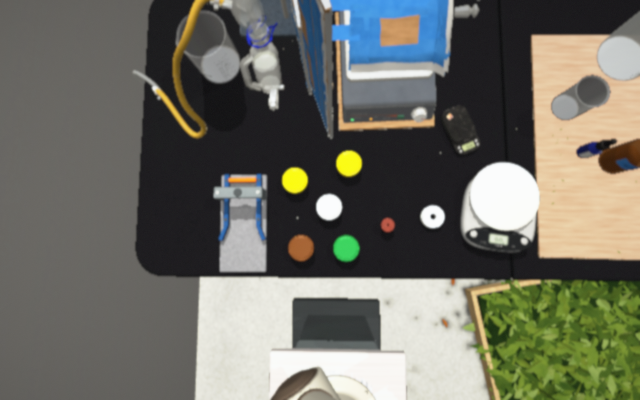

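View pics/scene0.png

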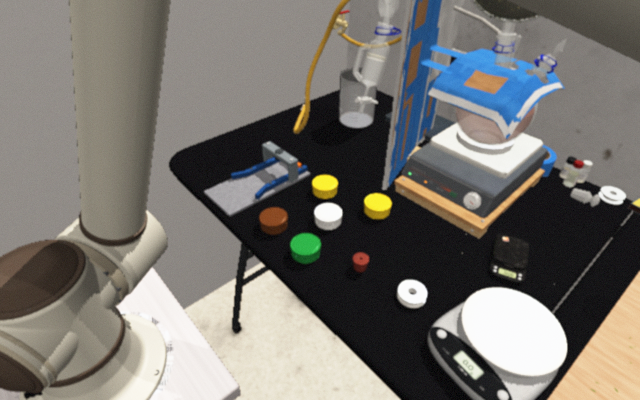

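View pics/wrist0.png

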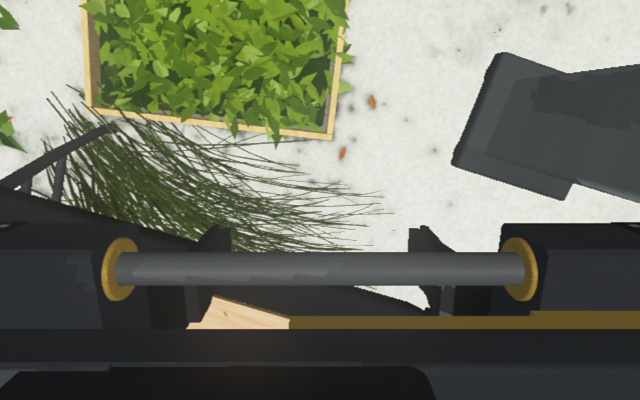

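Candidates in the top view:
- White disc at (329,207)
- White reel with a hole at (432,216)
- Scale pan at (503,197)
- Same-shaped discs in yellow (295,180 and 349,163), brown (301,248) and green (346,248)

I choose (329,207), which matches scene view (328,216). Next: check it in a crop and measure.

```bash
cat > h.py <<'E'
import numpy as np, cv2
def K(c):
    f=200/np.tan(np.radians(c["vfov"]/2)); return f,c["cx"],c["cy"]
def ray(c,u,v,s=None):
    f,cx,cy=K(c); d=np.array([(u-cx)/f,(v-cy)/f,1.])
    if "R" in c: return -c["R"].T@c["t"], c["R"].T@d
    T=c["tool_from_camera"]; E=s["ee_rot"]
    return s["tcp_pos"]+E@T[:3,3], E@(T[:3,:3]@d)
def onz(c,u,v,z,s=None):
    o,d=ray(c,u,v,s); return o+d*(z-o[2])/d[2]
def tri(rs):
    A=0;b=0
    for o,d in rs:
        d=d/np.linalg.norm(d);P=np.eye(3)-np.outer(d,d);A=A+P;b=b+P@o
    return np.linalg.solve(A,b)
def proj(c,X):
    f,cx,cy=K(c); p=c["R"]@X+c["t"]; return np.array([cx+f*p[0]/p[2],cy+f*p[1]/p[2]])
E
python3 - <<'E'
from station import r, eyes
from h import *
s=r.sense()
t=eyes.capture("top"); sc=eyes.capture("scene")
a=cv2.resize(t["img"][130:290,200:460],None,fx=3,fy=3,interpolation=cv2.INTER_CUBIC); cv2.imwrite("pics/tcrop.png",a)
a=cv2.resize(sc["img"][130:270,190:390],None,fx=4,fy=4,interpolation=cv2.INTER_CUBIC); cv2.imwrite("pics/scrop.png",a)
def mask(img,lo,hi,box):
    h=cv2.cvtColor(img,cv2.COLOR_BGR2HSV); m=cv2.inRange(h,np.array(lo),np.array(hi)); k=np.zeros_like(m); x0,y0,x1,y1=box; k[y0:y1,x0:x1]=m[y0:y1,x0:x1]; return k
def big(m):
    cs,_=cv2.findContours(m,cv2.RETR_EXTERNAL,cv2.CHAIN_APPROX_NONE); return max(cs,key=cv2.contourArea)
c=big(mask(t["img"],(0,0,110),(180,60,255),(305,185,355,230))); e=cv2.fitEllipse(c); print("tin top",e,onz(t,*e[0],.028))
c=big(mask(sc["img"],(0,0,60),(180,70,255),(305,195,352,235))); print("scene box",cv2.boundingRect(c))
# lid brightness in scene
e2=cv2.fitEllipse(big(mask(sc["img"],(0,0,200),(180,60,255),(305,195,352,235)))); print(e2,onz(sc,*e2[0],.028))
for n,lo,hi,box in(("blue",(95,90,50),(125,255,255),(205,165,275,275)),("orange",(5,120,120),(22,255,255),(205,165,275,275)),("grey",(0,0,60),(180,60,255),(205,195,275,278))):
    m=mask(t["img"],lo,hi,box); ys,xs=np.nonzero(m); print(n,xs.min(),xs.max(),ys.min(),ys.max())
E
```

```text
tin top ((328.6630859375, 206.5557861328125), (25.90264129638672, 26.407024383544922), 178.25009155273438) [0.4906853  0.02025126 0.028     ]
scene box (313, 202, 30, 28)
((327.9612731933594, 212.0677947998047), (18.11263084411621, 26.76416778564453), 91.746337890625) [0.486735   0.01891646 0.028     ]
blue 218 265 173 240
orange 229 255 178 182
grey 205 274 195 277
```

View pics/tcrop.png

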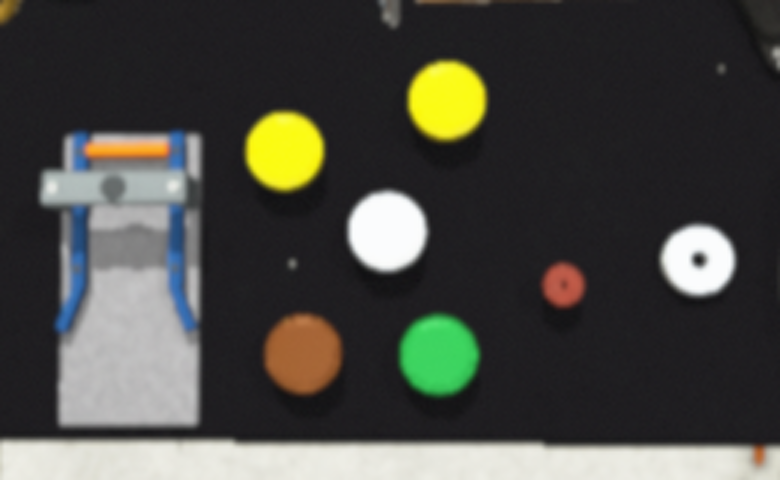

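View pics/scrop.png

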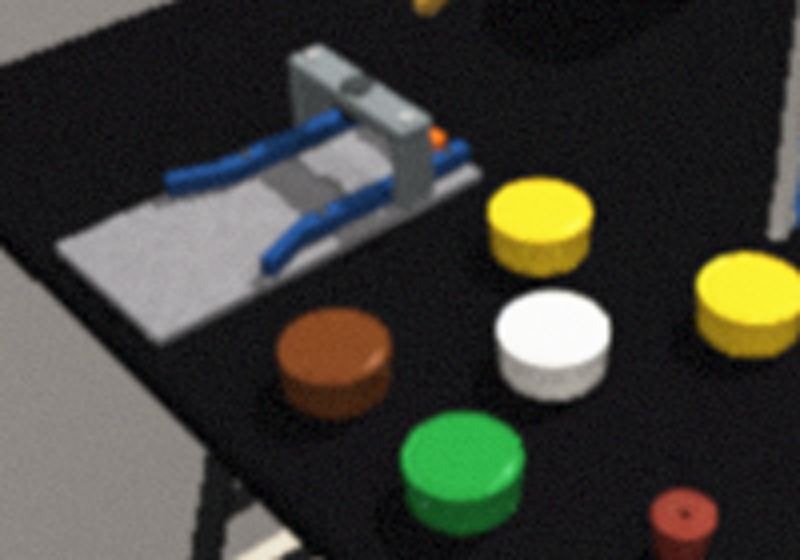

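The crop shows a plain white lid with no hole, next to look-alikes in other colours. The jig is clear, with its open end toward the robot (top view, front edge near row 272). Next: its pose.

```bash
python3 - <<'E'
from station import r, eyes
from h import *
t=eyes.capture("top"); sc=eyes.capture("scene")
g=lambda x,y:((x+.5)/3+200-.5,(y+.5)/3+130-.5)
q=lambda x,y:((x+.5)/4+190-.5,(y+.5)/4+130-.5)
P={}
for n,a in dict(nl=(58,427),nr=(199,427),fr=(201,133),fl=(66,133)).items(): P[n]=onz(t,*g(*a),.008); print(n,P[n])
for n,b in dict(nl=(57,245),nr=(163,343),fr=(483,173)).items(): print("sc",n,onz(sc,*q(*b),.008))
# bed grey columns by row: subpixel edges with Otsu on gray for front bed part
gr=cv2.cvtColor(t["img"],cv2.COLOR_BGR2GRAY).astype(float)
L=[];R=[]
for row in range(244,270):
    p=gr[row,205:285]; th=90
    i=np.nonzero(p>th)[0]; a=i[0]; b=i[-1]
    L.append(onz(t,205+a-(p[a]-th)/(p[a]-p[a-1]),row,.008)); R.append(onz(t,205+b+(p[b]-th)/(p[b]-p[b+1]),row,.008))
F=[]
for col in range(224,262):
    p=gr[255:280,col]; i=np.nonzero(p<90)[0]; a=i[0]; F.append(onz(t,col,255+a-1+(p[a-1]-90)/(p[a-1]-p[a]),.008))
for n,a in(("L",L),("R",R),("F",F)):
    a=np.array(a); vx,vy,x,y=cv2.fitLine(a[:,:2].astype(np.float32),cv2.DIST_HUBER,0,.01,.01).ravel(); print(n,vx,vy,np.degrees(np.arctan2(vy,vx)),x,y,np.ptp(a[:,1]))
L=np.array(L);R=np.array(R);print("width",L.mean(0)-R.mean(0),(L.mean(0)+R.mean(0))/2, "front",np.array(F).mean(0))
# rails: blue mask midlines at rail top z .022, rows beyond flare
h=cv2.cvtColor(t["img"],cv2.COLOR_BGR2HSV); m=cv2.inRange(h,(95,90,50),(125,255,255))
for row in list(range(202,240,3))+[175,177]:
    xs=np.nonzero(m[row,205:280])[0]+205; l=xs[xs<243]; rr=xs[xs>243]
    if len(l) and len(rr): a=onz(t,l.mean(),row,.022); b=onz(t,rr.mean(),row,.022); print(row,a[:2],b[1],"mid",(a[1]+b[1])/2)
o=cv2.inRange(h,(5,120,120),(22,255,255)); ys,xs=np.nonzero(o[165:190,205:280]); print("orange",onz(t,xs.mean()+205,ys.mean()+165,.022))
E
```

```text
nl [0.33398644 0.28427124 0.008     ]
nr [0.33491365 0.17034559 0.008     ]
fr [0.57272788 0.17330475 0.008     ]
fl [0.57302441 0.28544107 0.008     ]
sc nl [0.33418397 0.28284696 0.008     ]
sc nr [0.33498201 0.16783117 0.008     ]
sc fr [0.56858371 0.17352019 0.008     ]
L 0.99999356 0.003580267 0.20513462 0.3762367 0.28572038 0.0012246386754573013
R 0.9999609 0.008845853 0.50683653 0.37312114 0.17072824 0.001221116294732566
F 0.010221379 -0.9999478 -89.414345 0.3347396 0.23568499 0.08968712621530414
width [-0.00074395  0.11495898  0.        ] [0.37132702 0.22823858 0.008     ] front [0.33482803 0.22720328 0.008     ]
202 [0.50200129 0.26831304] 0.18920138181360527 mid 0.22875720915843656
205 [0.49472447 0.2680887 ] 0.18904527935922824 mid 0.22856698968089562
208 [0.48746008 0.26786475] 0.1901001150068193 mid 0.2289824309710899
211 [0.48020809 0.26764118] 0.18994350483097378 mid 0.22879234057521647
214 [0.47296848 0.26741799] 0.1897871609235829 mid 0.2286025740497964
217 [0.46574122 0.26719518] 0.1896310826061594 mid 0.22841313056782994
220 [0.45852626 0.26697275] 0.18947526920251934 mid 0.22822400930513104
223 [0.45132358 0.2667507 ] 0.18931972003877204 mid 0.22803520944031447
226 [0.44412933 0.26774222] 0.18795996793053524 mid 0.22785109337860748
229 [0.43694228 0.26994458] 0.1853994963908896 mid 0.22767204007887415
232 [0.42975661 0.2745674 ] 0.18284392148192657 mid 0.22870565890796485
235 [0.42258496 0.277973  ] 0.18029322917063295 mid 0.2291331161166574
238 [0.41543389 0.27895282] 0.17654823363186722 mid 0.22775052574666188
175 [0.56805149 0.2678875 ] 0.1893963002667617 mid 0.22864189794369294
177 [0.5631295  0.27019755] 0.18929129182796148 mid 0.22974442166269304
orange [0.55574434 0.23070374 0.022     ]
```

The front crop and both views agree on these world positions:

| Item | Position |
|---|---|
| Tin | about (0.489, 0.0195) |
| Jig load point | about (0.385, 0.228) |
| Jig yaw | about 0.5° |

I'm moving toward the tin now, turning the jaws to lie along world y.

play_rows(deltas=[0,17,0,18,0.15,0,14,0,20,0.15,0,18,0,36,0.003,0,18,0,36,0,0,18,0,36,0,0,18,0,36,0,0,18,0,36,0,0,18,0,36,0,0,18,0,36,0,0,18,0,36,0])

```text
time_s: 1.35
tcp_pos: [0.3527, -0.2625, 0.2229]
ee_rot: [[1.0, 0.001, -0.001], [0.001, -0.0, 1.0], [0.001, -1.0, -0.0]]
wrist_force: [0.6, -0.0, -0.1]
gripper_width: 0.999
```

play_rows(deltas=[0,12,0,36,0,0,12,0,36,0,0,12,0,36,0,0,12,0,36,0,0,12,0,36,0,0,12,0,36,0,0,12,0,36,0,0,5,0,24,0,0,0,0,6,0,0,0,0,0,0])

```text
time_s: 2.35
tcp_pos: [0.4409, 0.0186, 0.2225]
ee_rot: [[1.0, -0.0, -0.002], [0.002, -0.0, 1.0], [-0.0, -1.0, -0.0]]
wrist_force: [0.9, -0.1, -0.4]
gripper_width: 0.998
```

```bash
cat > w.py <<'E'
import sys
from station import r, eyes
from h import *
s=r.sense(); c=eyes.capture("wrist"); cv2.imwrite(f"pics/{sys.argv[1]}.png",c["img"])
print(s["time_s"],s["tcp_pos"])
h=cv2.cvtColor(c["img"],cv2.COLOR_BGR2HSV); m=cv2.inRange(h,(0,0,170),(180,45,255))
for k in cv2.findContours(m,cv2.RETR_EXTERNAL,cv2.CHAIN_APPROX_NONE)[0]:
    if cv2.contourArea(k)>800:
        e=cv2.fitEllipse(k); print(e,cv2.contourArea(k),onz(c,*e[0],.028,s))
E
python3 w.py w1
```

```text
2.35 [0.44087556 0.01858444 0.22251733]
((320.2644348144531, 217.45970153808594), (52.202667236328125, 54.97990417480469), 86.31476593017578) 2253.0 [0.48957212 0.02052067 0.028     ]
((96.0744400024414, 194.05247497558594), (45.95564270019531, 53.896690368652344), 99.63700866699219) 1940.0 [ 0.46427728 -0.21408569  0.028     ]
((14.432343482971191, 189.5039825439453), (26.073776245117188, 65.2242202758789), 168.29058837890625) 1213.0 [ 0.45953421 -0.29839096  0.028     ]
((519.0367431640625, 118.8208999633789), (106.1211166381836, 136.23965454101562), 19.05248260498047) 10097.5 [0.38649915 0.21758866 0.028     ]
((324.0755310058594, 25.893573760986328), (57.699195861816406, 566.3097534179688), 90.09507751464844) 16237.5 [0.30213263 0.02355054 0.028     ]
```

View pics/w1.png

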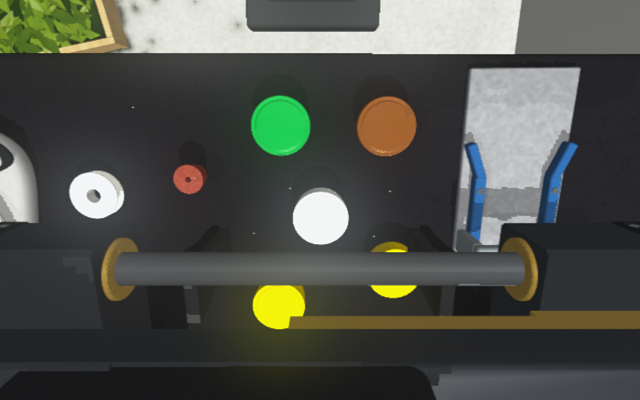

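The wrist view shows the tin at (320,217), so (0.4897, 0.0205). The jig's open end is upper right at (520,100), the reel is at (96,194) and the bung at (190,179). Descending.

play_rows(deltas=[0,25,40,1,0,0,24,40,1,0,0,0,40,0,0,0,0,40,0,0,0,0,30,0,0,0,0,15,0,0,0,0,7,0,0,0,0,4,0,0,0,0,0,0,0,0,0,0,0,0])

```text
time_s: 3.4
tcp_pos: [0.4908, 0.0201, 0.0075]
ee_rot: [[1.0, 0.002, -0.001], [0.001, 0.001, 1.0], [0.002, -1.0, 0.001]]
wrist_force: [0.1, 0.2, 0.3]
gripper_width: 1.002
```

```bash
python3 - <<'E'
from station import r, eyes
from h import *
print(r.sense()["tcp_pos"])
c=eyes.capture("scene"); cv2.imwrite("pics/s2.png",cv2.resize(c["img"][130:280,210:410],None,fx=4,fy=4))
E
```

```text
[0.49075925 0.02011016 0.00753237]
```

View pics/s2.png

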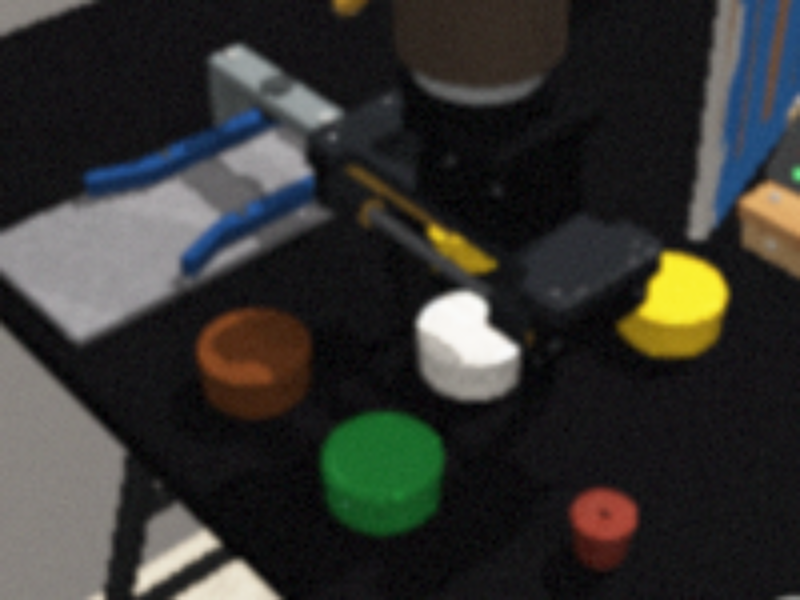

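The tin (468,345 in the crop) sits between the fingers and is undisturbed. Lowering 2 mm and closing.

play_rows(deltas=[0,0,2,0,0,255,0,0,0,0,255,0,0,0,0,255,0,0,0,0,255,0,0,0,0,255,0,0,0,0,255,0,0,0,0,255,0,0,0,0,255,0,0,0,0,255,0,0,0,0])

```text
time_s: 4.45
tcp_pos: [0.4901, 0.0202, 0.0046]
ee_rot: [[1.0, 0.0, -0.001], [0.001, 0.0, 1.0], [0.0, -1.0, 0.0]]
wrist_force: [-0.2, 1.0, -0.4]
gripper_width: 0.673
```

Gripped at 58.6 mm. Lifting and carrying it to the load point.

play_rows(deltas=[255,0,-10,0,0,255,0,-30,0,0,255,0,-35,0,0,255,-10,0,20,0,255,-15,0,30,0,255,-17,0,34,0,255,-17,0,34,0,255,-17,0,34,0,255,-17,0,34,0,255,-12,0,22,0])

```text
time_s: 5.45
tcp_pos: [0.3841, 0.23, 0.0804]
ee_rot: [[1.0, 0.001, -0.003], [0.003, 0.001, 1.0], [0.001, -1.0, 0.001]]
wrist_force: [1.1, -0.7, -0.3]
gripper_width: 0.671
```

```bash
python3 - <<'E'
from station import r, eyes
from h import *
s=r.sense();print(s["tcp_pos"],s["gripper_width"])
c=eyes.capture("scene"); cv2.imwrite("pics/s3.png",cv2.resize(c["img"][100:300,150:410],None,fx=3,fy=3))
c=eyes.capture("wrist"); cv2.imwrite("pics/w3.png",c["img"])
E
```

```text
[0.38408928 0.22998882 0.08042353] 0.6706857390905071
```

View pics/s3.png

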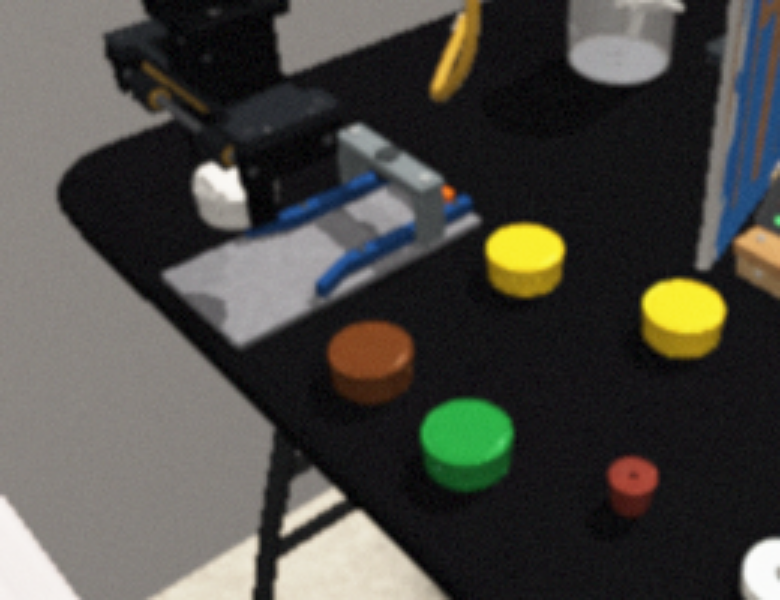

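View pics/w3.png

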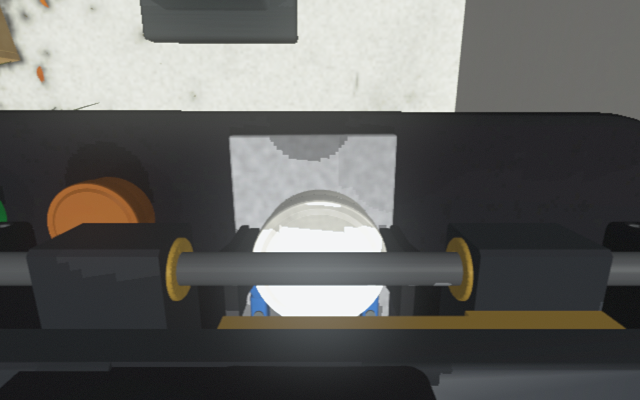

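```bash
python3 - <<'E'
from station import r, eyes
from h import *
s=r.sense(); c=eyes.capture("wrist")
for p in((230,136),(396,134.5),(236,222),(394,222)): print(onz(c,*p,.008,s))
E
```

```text
[0.33731833 0.17200395 0.008     ]
[0.33585042 0.28156643 0.008     ]
[0.39709783 0.1727184  0.008     ]
[0.39666878 0.28376501 0.008     ]
```

Bed centre is y ≈ 0.228 and the load point is about (0.386, 0.228). The tin is held level over the bed. Correcting and lowering.

play_rows(deltas=[255,2,10,-2,0,255,0,20,0,0,255,0,18,0,0,255,0,10,0,0,255,0,5,0,0,255,0,2,0,0,255,0,1,0,0,255,0,0,0,0,255,0,0,0,0,255,0,0,0,0])

```text
time_s: 6.6
tcp_pos: [0.387, 0.2263, 0.014]
ee_rot: [[1.0, 0.001, -0.001], [0.001, 0.001, 1.0], [0.001, -1.0, 0.001]]
wrist_force: [-0.1, -0.0, 0.2]
gripper_width: 0.67
```

play_rows(deltas=[255,0,1,1,0,255,0,0.5,0,0,255,0,0,0,0,0,0,0,0,0,0,0,0,0,0,0,0,0,0,0,0,0,0,0,0,0,0,0,0,0,0,0,0,0,0,0,0,0,0,0])

```text
time_s: 7.6
tcp_pos: [0.3869, 0.227, 0.012]
ee_rot: [[1.0, -0.0, -0.001], [0.001, -0.0, 1.0], [-0.0, -1.0, -0.0]]
wrist_force: [0.4, 0.7, 0.5]
gripper_width: 0.996
```

play_rows(deltas=[0,0,-10,0,0,0,0,-30,0,0,0,0,-30,0,0,200,-15,-5,0,0,255,-25,0,0,0,255,-20,0,1,0,255,0,0,0,0,255,0,0,0,0,255,0,0,0,0,255,0,0,0,0])

```text
time_s: 8.6
tcp_pos: [0.3274, 0.2282, 0.087]
ee_rot: [[1.0, 0.0, -0.0], [0.0, -0.0, 1.0], [0.0, -1.0, -0.0]]
wrist_force: [1.1, 0.2, -0.6]
gripper_width: 0.447
```

```bash
python3 - <<'E'
from station import r, eyes
from h import *
s=r.sense();print(s["tcp_pos"],s["gripper_width"])
c=eyes.capture("wrist"); cv2.imwrite("pics/w4.png",c["img"])
c=eyes.capture("scene"); cv2.imwrite("pics/s4.png",cv2.resize(c["img"][100:260,150:350],None,fx=3,fy=3))
E
```

```text
[0.32741907 0.22815247 0.08698314] 0.44701372140707646
```

View pics/w4.png

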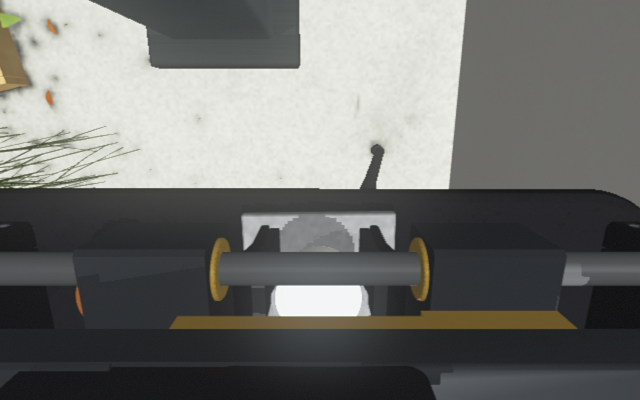

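View pics/s4.png

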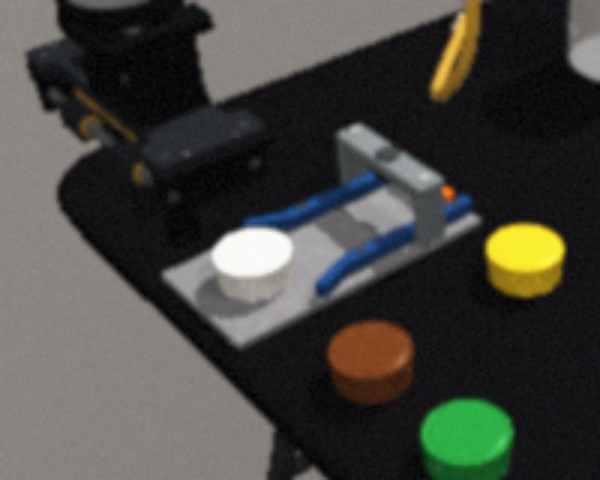

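The tin stands lid up on the front of the bed (252,262 in the crop), clear of the rails. Finishing the closing and descending behind it.

play_rows(deltas=[255,0,0,0,0,255,0,0,0,0,255,0,0,0,0,255,0,0,0,0,255,0,15,0,0,255,0,25,0,0,255,0,18,0,0,255,0,8,0,0,255,0,3,0,0,255,0,0,0,0])

```text
time_s: 9.7
tcp_pos: [0.327, 0.2282, 0.0181]
ee_rot: [[1.0, 0.0, -0.001], [0.001, -0.0, 1.0], [0.0, -1.0, -0.0]]
wrist_force: [-0.6, 0.5, 0.8]
gripper_width: 0.004
```

```bash
python3 - <<'E'
from station import r, eyes
from h import *
s=r.sense();print(s["tcp_pos"],s["gripper_width"],s["wrist_force"])
c=eyes.capture("scene"); cv2.imwrite("pics/s5.png",cv2.resize(c["img"][100:260,150:350],None,fx=3,fy=3))
t=eyes.capture("top"); cv2.imwrite("pics/t5.png",cv2.resize(t["img"][160:290,200:360],None,fx=4,fy=4))
E
```

```text
[0.32701005 0.22816459 0.01813448] 0.0035509059056035314 [-0.63748191  0.48599417  0.80125672]
```

View pics/s5.png

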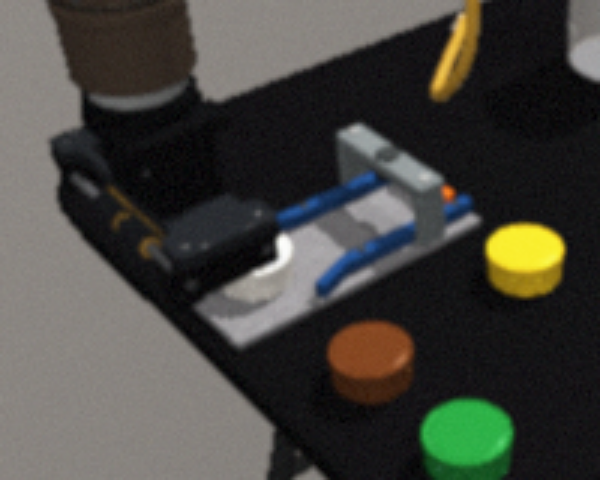

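View pics/t5.png

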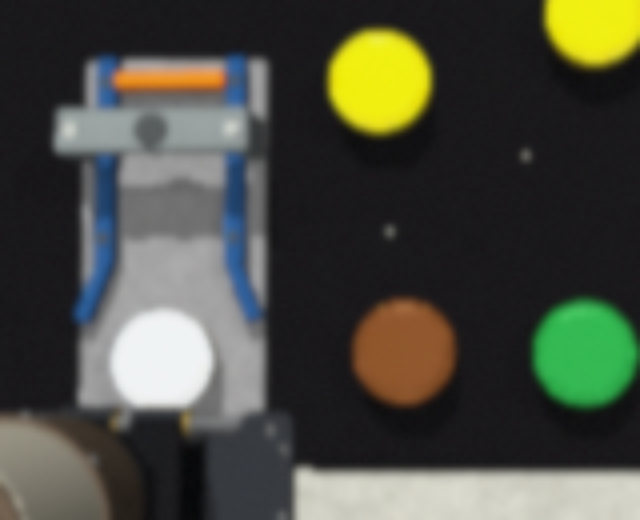

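The closed fingers are behind the tin and centred on it. Pushing gently.

play_rows(deltas=[255,8,0,0,0,255,8,0,0,0,255,8,0,0,0,255,10,0,0,0,255,10,0,0,0,255,10,0,0,0,255,10,0,0,0,255,10,0,0.5,0,255,8,0,0,0,255,4,0,0,0])

```text
time_s: 10.8
tcp_pos: [0.4138, 0.2286, 0.018]
ee_rot: [[1.0, 0.0, -0.0], [0.0, 0.0, 1.0], [0.0, -1.0, 0.0]]
wrist_force: [-0.5, 0.5, -0.8]
gripper_width: 0.006
```

```bash
cat > v.py <<'E'
import sys
from station import r, eyes
from h import *
s=r.sense();print(s["time_s"],s["tcp_pos"],s["wrist_force"])
a=eyes.capture("scene")["img"][110:240,150:350]; t=eyes.capture("top")["img"][160:290,200:400]
cv2.imwrite(f"pics/{sys.argv[1]}.png",np.vstack([cv2.resize(x,None,fx=2.3*1.0,fy=2.3) for x in(a,t)]))
E
python3 v.py v6
```

```text
10.8 [0.41378719 0.2286482  0.01796546] [-0.46276259  0.52022178 -0.83120967]
```

View pics/v6.png

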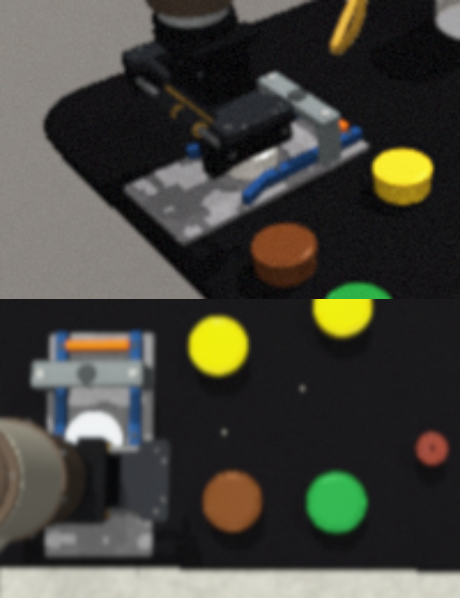

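The tin (95,430 in the lower panel) is between the rails. Continuing.

play_rows(deltas=[255,7,0,0,0,255,9,0,0,0,255,9,0,0.5,0,255,9,0,0,0,255,8,0,0,0,255,6,0,0,0,255,5,0,0,0,255,4,0,0,0,255,2,0,0,0,255,0,0,0,0])

```text
time_s: 11.9
tcp_pos: [0.472, 0.2291, 0.018]
ee_rot: [[1.0, 0.0, -0.001], [0.001, 0.0, 1.0], [0.0, -1.0, 0.0]]
wrist_force: [0.8, -0.6, 0.5]
gripper_width: 0.009
```

```bash
python3 v.py v7
```

```text
11.9 [0.47204675 0.22911377 0.018024  ] [ 0.82126194 -0.61580464  0.52662733]
```

View pics/v7.png

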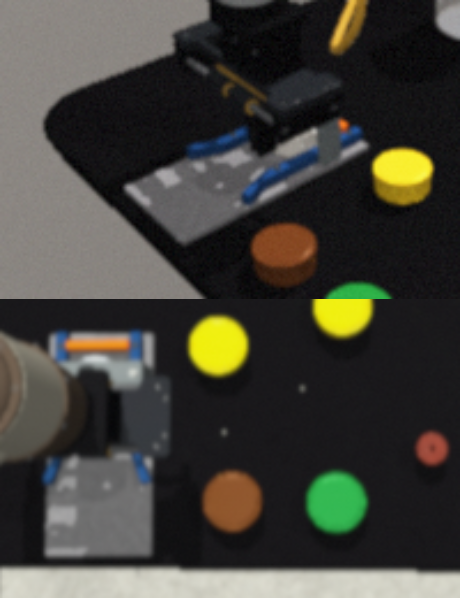

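No contact force yet. Creeping on to the stop.

play_rows(deltas=[255,1,0,0,0,255,1,0,0,0,255,1,0,0,0,255,1,0,0,0,255,1,0,0,0,255,1,0,0,0,255,1,0,0,0,255,1,0,0,0,255,1,0,0,0,255,0,0,0,0])

```text
time_s: 13.0
tcp_pos: [0.4808, 0.2291, 0.018]
ee_rot: [[1.0, -0.0, -0.001], [0.001, -0.0, 1.0], [-0.0, -1.0, -0.0]]
wrist_force: [-0.5, -0.5, 0.4]
gripper_width: 0.004
```

play_rows(deltas=[255,0.5,0,0,0,255,0.5,0,0,0,255,0.5,0,0,0,255,0.5,0,0,0,255,0.5,0,0,0,255,0.5,0,0,0,255,0,0,0,0,255,0,0,0,0,255,0,0,0,0,255,0,0,0,0])

```text
time_s: 14.0
tcp_pos: [0.4813, 0.2285, 0.0179]
ee_rot: [[1.0, -0.004, -0.001], [0.001, -0.002, 1.0], [-0.004, -1.0, -0.002]]
wrist_force: [-9.6, 2.1, 7.1]
gripper_width: 0.003
```

Firm contact: −9.6 N in x at TCP x = 0.481, where about 0.482 was expected. Backing off slowly, then looking.

play_rows(deltas=[255,-2,0,0,0,255,-4,0,0,0,255,-10,0,0,0,255,-20,0,0,0,255,-25,0,0,0,255,-20,-10,0,0,255,-10,-30,0,0,255,0,-40,0,0,255,0,-40,0,0,255,0,-30,0,0])

```text
time_s: 15.0
tcp_pos: [0.3931, 0.2294, 0.1707]
ee_rot: [[1.0, 0.003, -0.001], [0.001, 0.003, 1.0], [0.003, -1.0, 0.003]]
wrist_force: [0.3, 1.2, -0.7]
gripper_width: 0.003
```

play_rows(deltas=[255,0,0,-20,0,255,0,0,-35,0,255,0,0,-40,0,255,0,0,-40,0,255,0,0,-40,0,255,0,0,-35,0,255,0,0,-10,0,255,0,0,0,0,255,0,0,0,0,255,0,0,0,0])

```text
time_s: 16.0
tcp_pos: [0.3933, 0.0099, 0.1681]
ee_rot: [[1.0, 0.0, -0.002], [0.002, 0.0, 1.0], [0.0, -1.0, 0.0]]
wrist_force: [-0.3, -0.2, -0.3]
gripper_width: 0.004
```

```bash
python3 v.py v8; python3 - <<'E'
from station import eyes
from h import *
a=eyes.capture("scene")["img"]; t=eyes.capture("top")["img"]
cv2.imwrite("pics/z8.png",np.vstack([cv2.resize(a[135:195,230:320],None,fx=6,fy=5,interpolation=cv2.INTER_CUBIC),cv2.resize(t[165:215,200:290],None,fx=6,fy=6,interpolation=cv2.INTER_CUBIC)])); cv2.imwrite("pics/t8.png",t)
E
```

```text
16.0 [0.39332376 0.00992972 0.16809309] [-0.32776836 -0.2322278  -0.27626381]
```

View pics/z8.png

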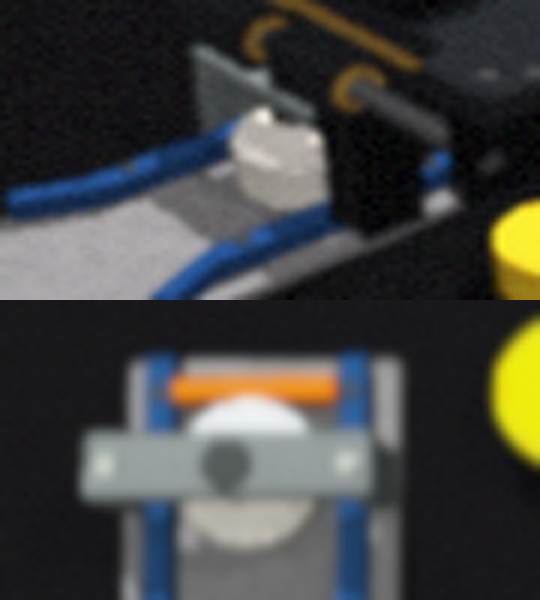

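View pics/t8.png

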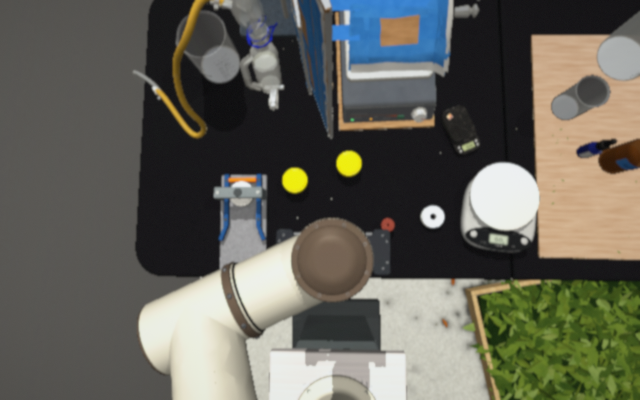

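```bash
python3 - <<'E'
from station import r,eyes
from h import *
t=eyes.capture("top"); f=lambda x,y:((x+.5)/6+199.5,(y-300+.5)/6+164.5)
for n,p,z in(("front lid",(248,396),.036),("back lower",(248,549),.008),("back lid",(248,549),.036),("orange near top",(248,402),.022),("orange far",(248,375),.022)): print(n,onz(t,*f(*p),z))
h=cv2.cvtColor(t["img"],cv2.COLOR_BGR2HSV); g=t["img"]
for row in range(175,210): print(row,g[row,241],end=";")
E
```

```text
front lid [0.55203136 0.22974036 0.036     ]
back lower [0.49335994 0.23522048 0.008     ]
back lid [0.49090876 0.22811741 0.036     ]
orange near top [0.55179153 0.23325299 0.022     ]
orange far [0.56284015 0.23354636 0.022     ]
175 [129 129 131];176 [147 154 169];177 [127 156 200];178 [ 87 154 226];179 [ 63 154 235];180 [121 175 238];181 [196 215 238];182 [232 234 238];183 [241 240 238];184 [242 240 238];185 [237 235 232];186 [221 219 214];187 [186 186 179];188 [159 160 152];189 [141 142 134];190 [125 126 119];191 [116 116 110];192 [112 113 107];193 [117 117 111];194 [129 129 123];195 [138 140 132];196 [137 138 131];197 [130 133 128];198 [142 148 148];199 [160 169 171];200 [170 178 182];201 [171 180 183];202 [173 182 185];203 [176 186 188];204 [176 185 188];205 [158 167 169];206 [132 137 138];207 [110 111 112];208 [104 104 105];209 [106 106 106];
```

The lid's front edge is at x = 0.552 and the stop face is at 0.552, so the tin is against the stop. The reel (432,216) and bung (388,225) are at their starting pixels. Handing in.

```bash
python3 -c "
from station import r
print(r.finish_job())"
```

```text
the job is handed in; nothing more can be done
None
```

The salve tin is loaded: it stands lid up under the bridge, against the orange stop, with the arm clear of it. I set it on the front of the jig's bed, let go, and pushed it in from behind with closed fingers. The job was handed in at about 16 s of the 54 s allowed.

- **Against the stop:** while pushing, the force in x rose to about −10 N with the fingers at x = 0.481, where I had expected contact at 0.482. In the final top view the lid's front edge and the stop face both measure x ≈ 0.552, and the calibration is good to about 2 mm.
- **Upward force:** that last push also showed about 7 N upward on the tool. I put it down to friction but did not confirm it. The tin looked level and seated afterwards.
- **Bystanders:** the tape reel and the rubber bung are at the same pixels as at the start.
- **Not checked:** at the end the arm blocked the top view of the brown and green tins. They were in place in the last clear view, during the push, and the fingers moved off well above them.

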